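# Shut off the tagged air valve in the bench take-off box

### The arm

A 6-joint arm with a two-finger parallel gripper is mounted at the origin on the work surface. World frame = base frame: x ahead of the robot, y to its left, z up, the work surface at z = 0. Lengths are in m, angles in degrees, forces in N, time in s.
With the tool pointing down it reaches from about 0.25 to 0.725 m from the base axis. Payload 9.7 kg.
Tool frame: the origin (TCP) lies on the centre line of the jaws, within the pads' length; the fingertips stand 17 mm ahead of it and the grasp point (between the pads) lies 2 mm behind it (bot.nose_length is the distance from the TCP to the fingertips, in m); x points along the fingers, y is the direction in which the jaws open and shut, and the axes are right-handed (so a half turn about x gives the same grasp; the last joint's range is limited). The gripper opens to 85 mm and grips with 20 to 120 N. Pads are 22 mm wide; open, the fingers measure 114 mm over their backs; the gripper's body (76 mm by 85 mm) begins 54 mm behind the grasp point. The pads swing forward as they close: fully open they stand 13 mm farther back than shut.
Start: joints at [69.958, 4.979, 10.078, 95.1, 0, 90], TCP at [0.188, 0.517, 0.213] pointing down, gripper open.
Joint ranges: [-179.16, 179.16], [-48.56, 103.87], [-65.8, 70.77], [-126.05, 130.52], [-82.76, 87.17], [-180, 180]. Speed limits (degrees/s): [127.2, 127.2, 147.25, 180, 180, 180].

### API

Orientations are given as [roll, pitch, yaw] about the fixed x, y, z axes, in that order (R = Rz(yaw) Ry(pitch) Rx(roll)).
In Python, from workcell import bot, viewer, ticket gives the robot as it stands.
- The arm moves only by the tool jog_arm, never from a script. Its argument "deltas" is a list of rows, each an object of numbers: "fingers": the opening, from 0 (shut) to 1 (fully open); "x", "y", "z": the shift along the world's x, y, z in mm; "twist": the turn about the world's z in degrees. A call has 1 to 10 rows; each row is the pose to reach, as a shift and turn from the pose measured when the call began; what a row does not reach only later rows make up. A row lasts 1/10 s, in which the tool goes at most 50 mm and 8.59 degrees, less where a joint would pass 70% of its speed; a pose out of reach is approached as far as the arm can. A call with a gripper value outside its range is refused whole. The fingers move at their own pace and stop on an object; "grip_force" is the grip in N (left out, the last holds). Time passes only in rows, so rows that repeat a pose let the fingers close. It gives the time, the measured TCP pose, the force and the opening at its end, in the units of the state.
- bot.get_obs(): the state, without advancing time (a new reading comes with each control period).
- viewer.camera(name): name is "side" or "top"; returns a dict with "image" (420x560x3 uint8, red, green, blue), "fovy" (degrees; the focal length in pixels is half the picture's height over the tangent of half this angle, whatever the lens; pixels are square), "cx", "cy" (the principal point, pixels), "world_to_cam" (4x4, takes a point from world to camera coordinates). Camera axes: x right, y down, z forward; pixel columns grow to the right and rows downward; lengths in m; the calibration is good to about 2 mm. A picture is of the moment at which its call begins. There is no depth.
- ticket.job_done(): hands the job in, once; it reports no verdict.
The state is a dict: "time": time; "q": joint angles; "qd": joint speeds; "joint_efforts": joint torques, N m; "ee_pos": TCP position; "tcp_rot": TCP orientation; "wrist_force": force on the tool from outside, world axes, zero at the start; "torque": the same for the moment, N m; "opening": finger opening in m.
Only numpy, scipy, OpenCV 4.12 (cv2) and the standard library are available. Lean on these libraries where they do the work, as an engineer would, in place of code of your own. Each camera call takes 0.05 s, during which the arm holds its last target.

### The job

The air to the tool at this shoe-finishing bench has to be shut off before the tool is changed. Slide the loose metal cover of the green valve box all the way aside to its stop, flat in its guides and without lifting it out, then push the lever of the valve with the round tag clockwise until it is fully home in its shut position. Nothing needs gripping, a fingertip push does it; leave the other lever as it is, do not move the things on the bench, and leave the cover open.

Things in the scene. Friction and masses are not known exactly. Their poses are not given: they have to be found in the camera images.
- air_box: Green steel compressed-air box fixed to the bench, 190 mm (x) by 500 (y) by 93 high, turned up to 0.25 rad. Origin: centre of its underside, on the bench; own +x away from the robot, +y to the robot's left. Right half: bay with the valves; left half: closed deck, 82 mm high. Feed pipe and gauge on the right end (to own y -315 mm, 105 mm high), couplings on the front (27 mm out).
- bay_middle (a point): Middle of the open top of the bay, 85 mm above the bench. Inside, the bay is 158 mm wide (box x -79 to +79) and runs over box y -245 to 0 mm; two valves stand in it 100 mm apart (box y -175 and -75 mm). A ledge runs along the front and one along the rear of the whole box, 85 mm high; flanges outside them and the end walls rise to 93 mm.
- cover: Loose flat aluminium plate, 176 mm (x) by 246 (y) by 3, 0.3 to 0.7 kg, lying on the box's ledges; it slides along the box's y between the flanges (2 mm play a side). Origin: centre of its underside, 85 mm above the bench; axes as the box's. At the start its centre is at box y -121 to -101 mm; pushed left (+y) against the end wall it is at +122 mm and the bay is open. Sliding takes 2 to 9 N.
- cover_pull (a point): Middle of the bent-up sheet pull in the middle of the cover: an upright plate 80 mm long across the box (along x), 4 mm thick (along y), rising 26 mm above the cover's top face (bench height 88 to 114 mm); this point is 101 mm above the bench. It is pushed on its right (-y) face.
- tagged_lever (a joint): Lever angle of the tagged valve, rad: 0 open (points to the box's -x, along its pipe), 1.57 shut, at a stop (points to the box's +y, left). Turns clockwise seen from above about an upright axis with about 0.25 N m; stays where left; starts at 0 to 0.2. Either of the two valves may be the tagged one: it has a round flat metal tag, 40 mm across, on the hub of its lever.
- tagged_axis (a point): On the turning axis of the tagged valve's lever, at mid-height of the lever, 62 mm above the bench. The axis is at box x +12 mm.
- tagged_tip (a point): Middle of the free end of the tagged valve's lever, 66 mm from the axis. The black sleeve of the lever runs from 22 to 66 mm from the axis, is 15 mm wide and 16 mm tall (54 to 70 mm above the bench). Below the levers the valve bodies reach up to 45 mm and the pipes in front of them to 38 mm above the bench.
- plain_tip (a point): Middle of the free end of the lever of the other valve, the same valve but with only a small nut on the hub and no tag; its axis is 100 mm from the tagged one's along the box's y. It starts within 0.12 rad of open and has to stay there.
- last_a: Plastic shoe last lying sole down on the right of the bench, 196 mm long, 72 wide, 100 high, origin under its middle; bystander.
- last_b: A second shoe last, the same; bystander.
- cement_bottle: Small white bottle with dark cap, 38 mm across, 95 mm high, standing in front of the box; origin under its middle; bystander.
- thread_spool: Spool, 44 mm across, 58 mm high, standing in front of the box; origin under its middle; bystander.
- polish_tin: Flat round tin, 72 mm across, 32 mm high, behind the box; origin under its middle; bystander.
- hammer: Hammer, 240 mm long, lying to the left of the box; bystander.
- brush: Brush, 170 mm long, lying in front of the box; bystander.

How it is judged:
By the outcome, as a careful person would: the job done as asked, in the order asked, and still so for the second after the job is handed in, with the robot touching nothing.
It also fails if it takes over 50 s, if anything falls off the work surface, if the arm or the gripper's body presses on something with over 40 N, if the wrist force passes 120 N, or if a joint passes its speed limit or range.

## Working session

There is one attempt and no reset: what is moved stays moved. The work goes in short steps, Python scripts to look and compute and a tool call to move; the robot and the scene stay as the last step left them, time stands still between calls to the robot, and variables do not carry over. Pictures are saved under pics/ and viewed, and the job is handed in when it is done.

Besides the shell and the picture viewer there is one more tool, called after "Call:" as a command line: name --argument value ..., lists and objects as JSON in quotes. jog_arm: Moves the arm, as the interface text tells. Its arguments: {"type":"object","properties":{"deltas":{"type":"array"},"grip_force":{"type":"number"}},"required":["deltas"]}

```bash
mkdir -p pics; ls
python3 - <<'E'
from workcell import bot,viewer,ticket
import cv2,numpy as np,pickle
o=bot.get_obs();print(o, bot.nose_length)
d={}
for n in("top","side"):
    c=viewer.camera(n);d[n]=c
    cv2.imwrite(f"pics/{n}0.png",c["image"][:,:,::-1]);print(n,c["fovy"],c["cx"],c["cy"],np.round(c["world_to_cam"],3).tolist())
pickle.dump(d,open("d0.pkl","wb"))
E
```

```text
pics
{'time': 0.0, 'q': array([6.99573601e+01, 5.01095686e+00, 1.00338797e+01, 9.50998536e+01,
       1.45600904e-03, 9.00004904e+01]), 'qd': array([ 0.05967434, -0.07200592,  0.02825484,  0.12200318, -0.10667129,
       -0.01700618]), 'joint_efforts': array([-1.43947542e-03, -5.20391572e+01,  4.64800751e+01,  1.67046511e-02,
        8.17470618e-05,  1.26909887e-05]), 'ee_pos': array([0.18839916, 0.51644882, 0.21187932]), 'tcp_rot': array([ -91.08377314,   89.92305551, -111.12690441]), 'wrist_force': array([ 0.29840001, -0.16744195,  0.40252758]), 'torque': array([-0.02701354,  0.0040249 ,  0.05611989]), 'opening': 0.0852974781420315} 0.017
top 56.047077238074586 282.66986831982183 217.3641085385972 [[-0.026, -1.0, 0.001, -0.029], [-0.997, 0.026, -0.072, 0.564], [0.072, -0.003, -0.997, 1.291], [0.0, 0.0, 0.0, 1.0]]
side 47.100752248979 284.3757948452678 207.52529432475944 [[-0.971, -0.239, 0.014, 0.539], [-0.164, 0.622, -0.765, 0.155], [0.175, -0.745, -0.643, 1.671], [0.0, 0.0, 0.0, 1.0]]
```

View pics/top0.png

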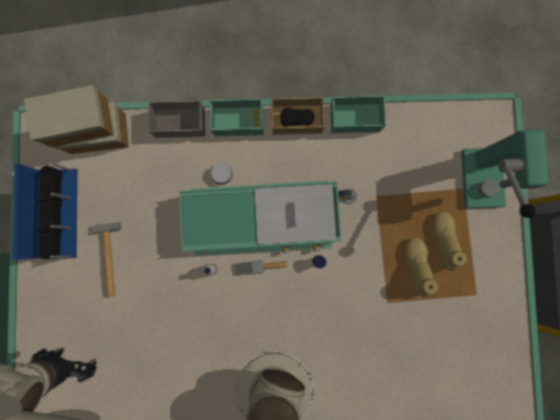

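View pics/side0.png

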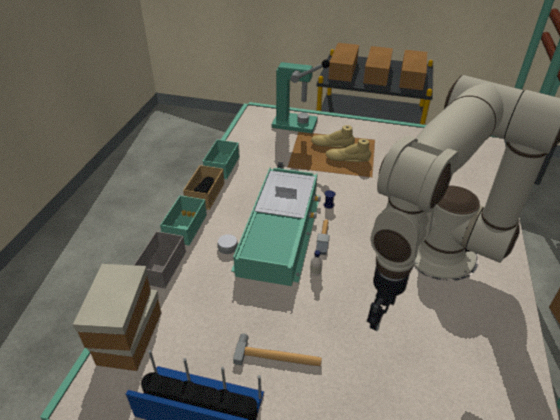

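The top view shows the green box at columns 180–340, rows 183–252. The cover is at its right half, with the pull near (291,215). I'll zoom in and measure.

```bash
cat > h.py <<'E'
import numpy as np,cv2,pickle
def K(c):
    f=c["image"].shape[0]/2/np.tan(np.radians(c["fovy"]/2)); return np.array([[f,0,c["cx"]],[0,f,c["cy"]],[0,0,1]])
def ray(c,px,z):
    px=np.atleast_2d(np.asarray(px,float)); T=c["world_to_cam"];R=T[:3,:3];C=-R.T@T[:3,3]
    d=(R.T@np.linalg.inv(K(c))@np.c_[px,np.ones(len(px))].T).T
    return C+d*((z-C[2])/d[:,2])[:,None]
def proj(c,P):
    P=np.atleast_2d(P);T=c["world_to_cam"];p=(K(c)@(T[:3,:3]@P.T+T[:3,3:])).T
    return p[:,:2]/p[:,2:]
E
python3 - <<'E'
from h import *
d=pickle.load(open("d0.pkl","rb"))
c=d["top"];im=c["image"]
hsv=cv2.cvtColor(im,cv2.COLOR_RGB2HSV)
m=cv2.inRange(hsv,(65,60,40),(95,255,255))
m2=np.zeros_like(m);m2[170:265,165:365]=m[170:265,165:365]
cs,_=cv2.findContours(m2,cv2.RETR_EXTERNAL,cv2.CHAIN_APPROX_NONE)
k=max(cs,key=cv2.contourArea);print(cv2.minAreaRect(k),cv2.contourArea(k))
P=ray(c,k[:,0,:],0.093)[:,:2]
r=cv2.minAreaRect((P*1000).astype(np.float32));print(r);print(cv2.boxPoints(r))
cv2.imwrite("pics/crop0.png",np.vstack([cv2.resize(im[170:270,170:365,::-1],None,fx=4,fy=3,interpolation=cv2.INTER_CUBIC),cv2.resize(cv2.cvtColor(m2,cv2.COLOR_GRAY2BGR)[170:270,170:365],None,fx=4,fy=3,interpolation=0)]))
s=d["side"]["image"];cv2.imwrite("pics/crops0.png",cv2.resize(s[155:295,220:345,::-1],None,fx=4,fy=4,interpolation=cv2.INTER_CUBIC))
E
```

```text
((254.90567016601562, 218.16983032226562), (65.584716796875, 149.197021484375), 86.58341979980469) 4953.5
((557.8717651367188, 44.142608642578125), (206.381591796875, 466.9433898925781), 1.9547802209854126)
[[ 446.77716  273.95853]
 [ 462.7049  -192.71313]
 [ 668.9664  -185.67331]
 [ 653.03864  280.99835]]
```

View pics/crop0.png

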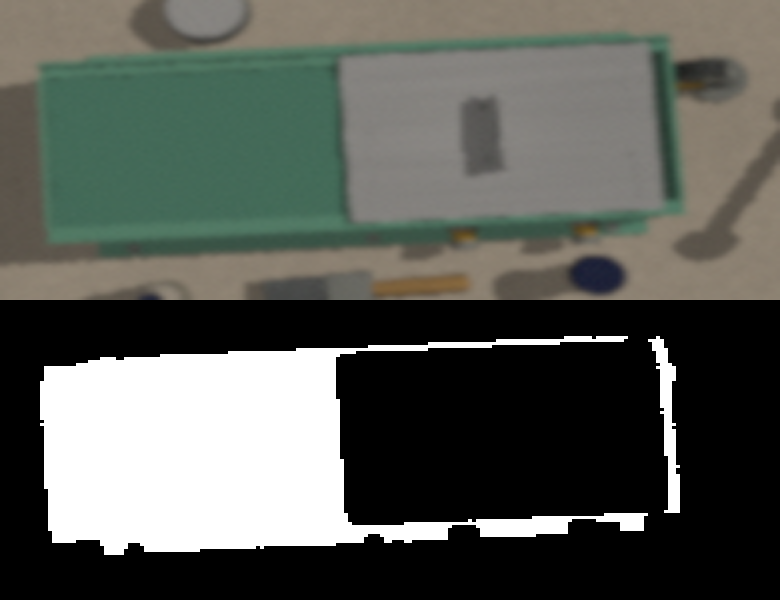

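View pics/crops0.png

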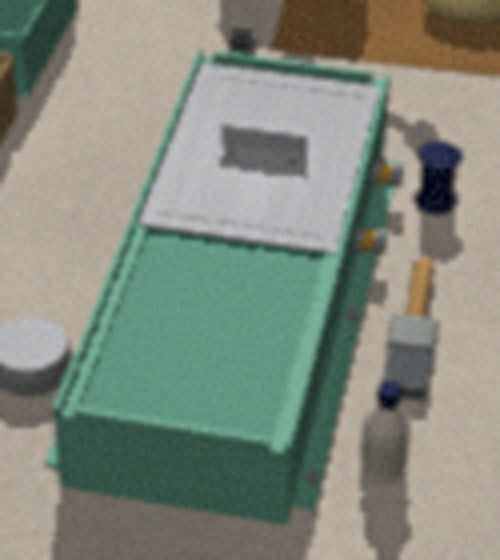

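Run:
```python
from h import *
d=pickle.load(open("d0.pkl","rb"))
c=d["top"]
def cr(p):p=np.array(p,float);return p/[4,3]+170-0.4
Q=ray(c,cr([(41,66),(669,38),(683,212),(51,242)]),.093)
print("box",Q.round(4)); 
e=lambda a,b:(np.linalg.norm(Q[a]-Q[b]),np.degrees(np.arctan2(*(Q[a]-Q[b])[[1,0]])))
print(e(0,1),e(3,2),e(0,3),e(1,2),Q.mean(0))
V=ray(c,cr([(338,57),(654,43),(667,212),(349,223)]),.088);print("cov",V.round(4),V.mean(0))
print("pull base/top", ray(c,cr([(480,97),(484,173)]),.114).round(4),ray(c,cr([(463,97),(472,176)]),.088))
s=d["side"]
f=lambda p:np.array(p,float)/4+[220,155]-.4
S=ray(s,f([(62,412),(207,55),(385,80),(285,448)]),.093);print("side box",S.round(4),S.mean(0))
print([(np.linalg.norm(S[a]-S[b]),np.degrees(np.arctan2(*(S[a]-S[b])[[1,0]]))) for a,b in((0,1),(3,2),(0,3),(1,2))])
print("side pull top", ray(s,f([(222,127),(307,137)]),.114),"bot",ray(s,f([(220,164),(305,176)]),.088))
```

```text
box [[ 0.6474  0.2787  0.093 ]
 [ 0.6642 -0.2171  0.093 ]
 [ 0.4811 -0.2214  0.093 ]
 [ 0.4629  0.2723  0.093 ]]
(np.float64(0.4961256395483878), np.float64(91.93862671036209)) (np.float64(0.4940825385655459), np.float64(92.10857776054722)) (np.float64(0.18462159149068555), np.float64(1.9907098203876532)) (np.float64(0.18316558926399115), np.float64(1.3513339877946877)) [0.56388545 0.02811859 0.093     ]
cov [[ 0.6516  0.0449  0.088 ]
 [ 0.66   -0.2058  0.088 ]
 [ 0.4815 -0.2096  0.088 ]
 [ 0.4765  0.04    0.088 ]] [ 0.56737519 -0.08260956  0.088     ]
pull base/top [[ 0.6033 -0.0657  0.114 ]
 [ 0.5248 -0.0666  0.114 ]] [[ 0.6065424  -0.05286392  0.088     ]
 [ 0.52312756 -0.05770904  0.088     ]]
side box [[ 0.6444  0.2871  0.093 ]
 [ 0.6596 -0.207   0.093 ]
 [ 0.4835 -0.2112  0.093 ]
 [ 0.4665  0.2803  0.093 ]] [0.56350426 0.037305   0.093     ]
[(np.float64(0.4942836565951984), np.float64(91.75711321778515)), (np.float64(0.4917937098859248), np.float64(91.9873076272973)), (np.float64(0.17806874478557194), np.float64(2.1766268918508453)), (np.float64(0.17609214360811354), np.float64(1.369874101961238))]
side pull top [[ 0.60928416 -0.07283033  0.114     ]
 [ 0.53097052 -0.07823036  0.114     ]] bot [[ 0.60555374 -0.05154661  0.088     ]
 [ 0.52664656 -0.05442308  0.088     ]]
```

Call:
jog_arm --deltas '[{"fingers": 0,"x": 20,"y": -35},{"fingers": 0,"x": 44,"y": -75},{"fingers": 0,"x": 68,"y": -115},{"fingers": 0,"x": 92,"y": -155},{"fingers": 0,"x": 116,"y": -195},{"fingers": 0,"x": 140,"y": -235},{"fingers": 0,"x": 164,"y": -275},{"fingers": 0,"x": 188,"y": -315},{"fingers": 0,"x": 212,"y": -355},{"fingers": 0,"x": 236,"y": -395}]' --grip_force 40

```text
validation failed for argument at $.de...
```

Run:
```python
from workcell import bot
o=bot.get_obs();print(o)
```

```text
{'time': 0.1, 'q': array([6.99554889e+01, 5.01002108e+00, 1.00383535e+01, 9.50991712e+01,
       1.03953636e-03, 8.99994122e+01]), 'qd': array([-0.03073793, -0.07644125,  0.18021806,  0.05519851, -0.01749815,
       -0.09702698]), 'joint_efforts': array([ 9.33715637e-04, -5.21563232e+01,  4.65651655e+01,  1.59787800e-02,
        4.45917249e-05, -2.76878744e-06]), 'ee_pos': array([0.18842945, 0.51647302, 0.21192835]), 'tcp_rot': array([ -90.84132411,   89.92915359, -110.8852481 ]), 'wrist_force': array([-0.11062592, -0.14747965,  0.6336414 ]), 'torque': array([-0.02293681,  0.02247382,  0.04218719]), 'opening': 0.08581772228450542}
```

Call:
jog_arm --deltas '[{"fingers": 0,"x": 20,"y": -35,"z": 0,"twist": 0},{"fingers": 0,"x": 44,"y": -75,"z": 0,"twist": 0},{"fingers": 0,"x": 68,"y": -115,"z": 0,"twist": 0},{"fingers": 0,"x": 92,"y": -155,"z": 0,"twist": 0},{"fingers": 0,"x": 116,"y": -195,"z": 0,"twist": 0},{"fingers": 0,"x": 140,"y": -235,"z": 0,"twist": 0},{"fingers": 0,"x": 164,"y": -275,"z": 0,"twist": 0},{"fingers": 0,"x": 188,"y": -315,"z": 0,"twist": 0},{"fingers": 0,"x": 212,"y": -355,"z": 0,"twist": 0},{"fingers": 0,"x": 236,"y": -395,"z": 0,"twist": 0}]' --grip_force 40

```text
time: 1.1
ee_pos: [0.4249, 0.1196, 0.2119]
tcp_rot: [-87.3, 89.9, -107.4]
wrist_force: [1.7, 1.4, -0.3]
opening: 0.0
```

Run:
```python
from workcell import bot
o=bot.get_obs();print(o)
```

```text
{'time': 1.1, 'q': array([ 1.57560175e+01, -9.76310334e+00, -4.24267899e+00,  9.55561195e+01,
       -5.47133739e-02,  3.58003675e+01]), 'qd': array([-5.96533859e+01,  1.39189222e+01,  1.17025903e+01, -2.39733631e+00,
       -4.23603081e-02, -5.92559601e+01]), 'joint_efforts': array([  7.48669848, -39.59714413,  44.70947385,   0.83615083,
        -0.09124568,   1.68079477]), 'ee_pos': array([0.42489721, 0.11958025, 0.21185747]), 'tcp_rot': array([ -87.32018617,   89.93467238, -107.36451916]), 'wrist_force': array([ 1.6909765 ,  1.41775186, -0.33905297]), 'torque': array([ 0.05532657, -0.08430628,  0.03502085]), 'opening': 1.822390493295783e-05}
```

Call:
jog_arm --deltas '[{"fingers": 0,"x": 24,"y": -40,"z": 0,"twist": 4},{"fingers": 0,"x": 48,"y": -80,"z": 0,"twist": 8},{"fingers": 0,"x": 72,"y": -120,"z": 0,"twist": 12},{"fingers": 0,"x": 96,"y": -160,"z": 0,"twist": 16},{"fingers": 0,"x": 120,"y": -200,"z": 0,"twist": 20},{"fingers": 0,"x": 144,"y": -235,"z": 0,"twist": 22},{"fingers": 0,"x": 144,"y": -247,"z": 0,"twist": 22},{"fingers": 0,"x": 144,"y": -247,"z": -30,"twist": 22},{"fingers": 0,"x": 144,"y": -247,"z": -60,"twist": 22},{"fingers": 0,"x": 144,"y": -247,"z": -60,"twist": 22}]'

```text
time: 2.1
ee_pos: [0.5667, -0.1268, 0.1476]
tcp_rot: [173.5, 89.6, 175.4]
wrist_force: [-0.4, 0.2, -0.2]
opening: 0.0001
```

Run:
```python
from workcell import bot,viewer
from h import *
o=bot.get_obs();print(o)
d={}
for n in("top","side"):
    c=viewer.camera(n);d[n]=c
    p=proj(c,[o['ee_pos']-[0,0,.017],o['ee_pos']]);print(n,p)
    u,v=p[0].astype(int)
    im=c["image"][max(v-70,0):v+70,u-90:u+90,::-1]
    cv2.imwrite(f"pics/{n}1.png",cv2.resize(im,None,fx=4,fy=4,interpolation=cv2.INTER_CUBIC))
pickle.dump(d,open("d1.pkl","wb"))
```

```text
{'time': 2.1, 'q': array([-1.25867289e+01,  8.76780929e+00,  7.03260697e+00,  8.86461655e+01,
       -5.35611352e-02, -1.45228531e+01]), 'qd': array([ 0.21136414, -1.26645358,  5.14692623,  3.76327662, -0.08211673,
       -0.05790668]), 'joint_efforts': array([-3.84950079e-01, -5.87797022e+01,  4.74731219e+01, -1.27777878e+00,
       -1.28737677e-02, -1.23566704e-03]), 'ee_pos': array([ 0.56669149, -0.12682364,  0.14757484]), 'tcp_rot': array([173.47163375,  89.61488937, 175.40793619]), 'wrist_force': array([-0.39980599,  0.19442264, -0.22704959]), 'torque': array([-0.01800274,  0.01312559, -0.0450538 ]), 'opening': 8.177069236469414e-05}
top [[310.09103568 212.75791632]
 [310.49176096 212.28325944]]
side [[289.96237873 175.98362364]
 [290.06005512 172.24594971]]
```

View pics/side1.png

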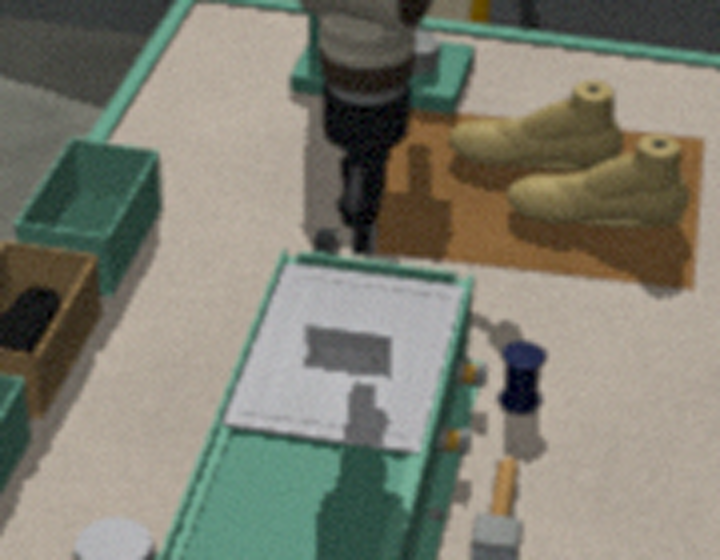

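View pics/top1.png

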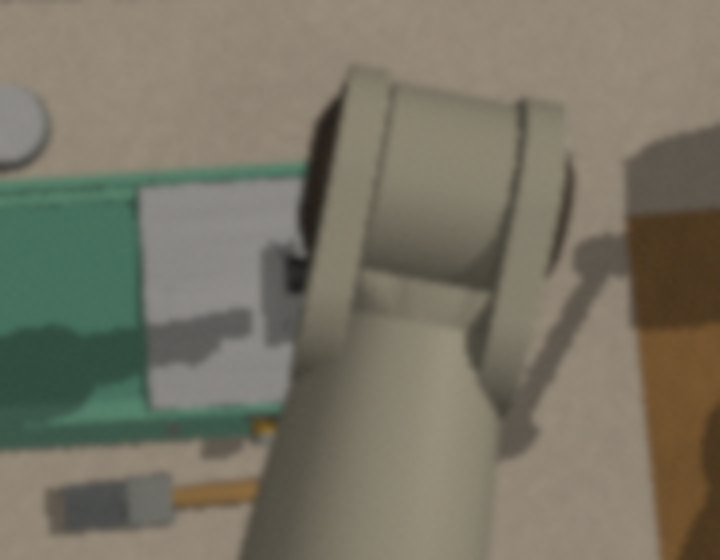

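Run:
```python
from h import *
d0=pickle.load(open("d0.pkl","rb"));d1=pickle.load(open("d1.pkl","rb"))
for n in d0:
    print(n,proj(d0[n],[[0,0,0],[.188,.5165,.195]]))
    print(np.abs(d0[n]["world_to_cam"]-d1[n]["world_to_cam"]).max())
s=d1["side"]
print("shadow tip",ray(s,[[199+362/4,105+385/4]],.088))
print("tip ray",[ray(s,[[199+362/4,105+251/4]],z).round(3) for z in(.12,.13,.15,.17)])
t=d0["top"];cr=lambda p:np.array(p,float)/[4,3]+170
print("pull shadow/right top",ray(t,cr([(463,100),(472,175)]),.088),ray(t,cr([(495,97),(504,173)]),.114))
for n in d1:
    im=d1[n]["image"] if n=="side" else d0[n]["image"]
    cv2.imwrite(f"pics/{n}1b.png",cv2.resize(im[120:220,230:350,::-1] if n=="side" else im[330:420,0:130,::-1],None,fx=6,fy=6,interpolation=cv2.INTER_CUBIC))
cv2.imwrite("pics/s0b.png",cv2.resize(d0["side"]["image"][230:350,320:440,::-1],None,fx=5,fy=5,interpolation=cv2.INTER_CUBIC))
```

```text
top [[273.93448723 389.70893638]
 [ 86.96015293 351.15524769]]
0.0
side [[439.67701961 252.30965207]
 [379.29438434 327.22876682]]
0.0
shadow tip [[ 0.54540497 -0.03377316  0.088     ]]
tip ray [array([[ 0.584, -0.192,  0.12 ]]), array([[ 0.581, -0.178,  0.13 ]]), array([[ 0.575, -0.151,  0.15 ]]), array([[ 0.568, -0.123,  0.17 ]])]
pull shadow/right top [[ 0.60206426 -0.05400811  0.088     ]
 [ 0.52288491 -0.05896075  0.088     ]] [[ 0.6017201  -0.07851491  0.114     ]
 [ 0.52314655 -0.08322182  0.114     ]]
```

View pics/side1b.png

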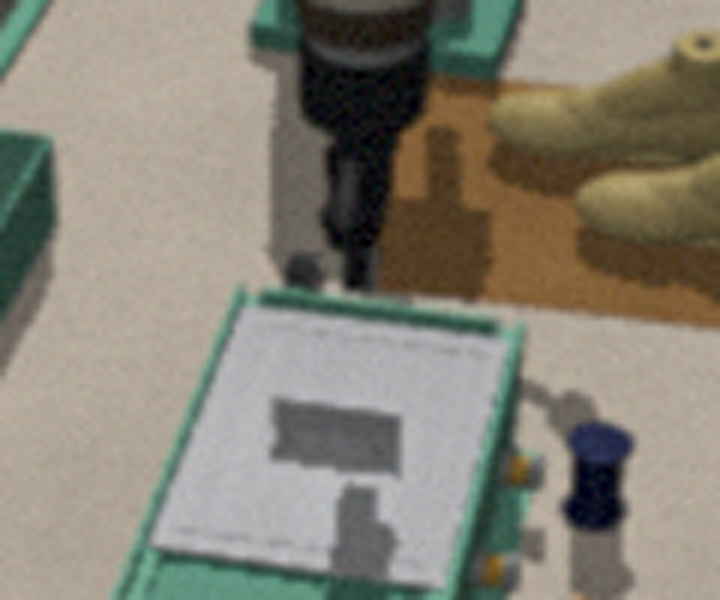

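View pics/s0b.png

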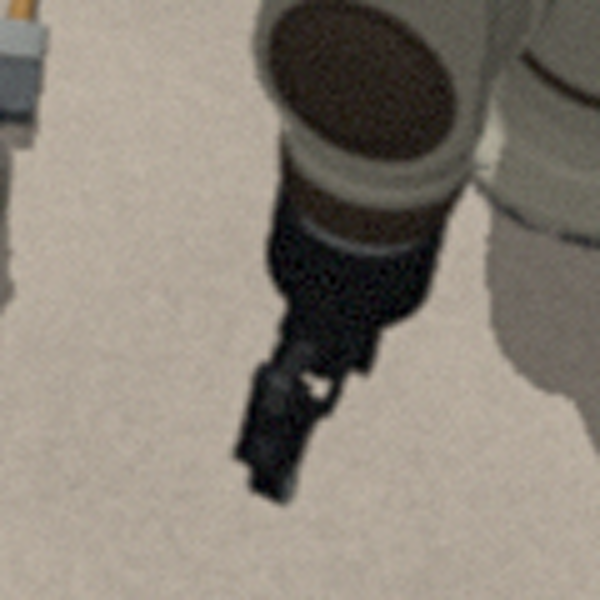

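View pics/top1b.png

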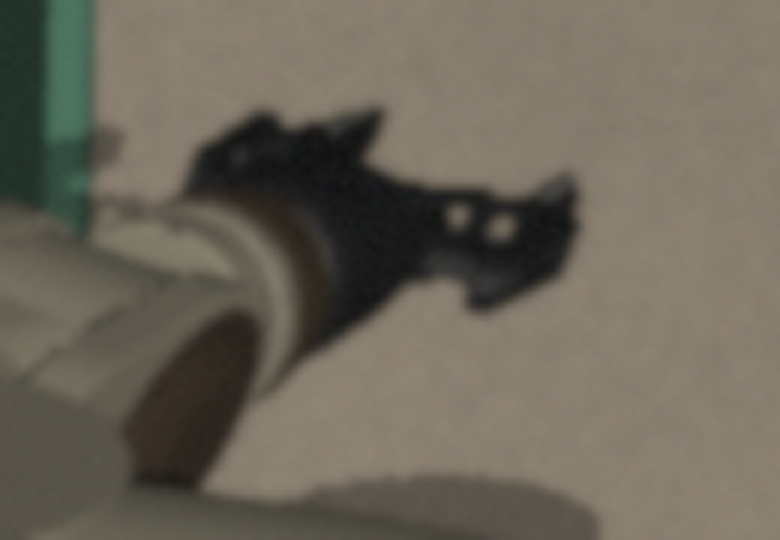

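Call:
jog_arm --deltas '[{"fingers": 0,"x": 0,"y": 0,"z": -10,"twist": 0},{"fingers": 0,"x": 0,"y": 0,"z": -18,"twist": 0},{"fingers": 0,"x": 0,"y": 0,"z": -18,"twist": 0},{"fingers": 0,"x": 0,"y": 0,"z": -18,"twist": 0},{"fingers": 0,"x": 0,"y": 0,"z": -18,"twist": 0}]'

```text
time: 2.7
ee_pos: [0.5686, -0.127, 0.1347]
tcp_rot: [-107.9, 89.9, -105.9]
wrist_force: [-0.0, -0.1, -0.0]
opening: -0.0004
```

```bash
cat > snap.py <<'E'
import sys
from workcell import bot,viewer
from h import *
tag=sys.argv[1]; names=sys.argv[2].split(","); 
o=bot.get_obs();print({k:np.round(o[k],4) for k in("time","ee_pos","tcp_rot","wrist_force","q")})
for n in names:
    c=viewer.camera(n);pickle.dump(c,open(f"{tag}_{n}.pkl","wb"))
    p=proj(c,[o['ee_pos']-[0,0,.017],o['ee_pos']]);print(n,p.round(1))
    a=(120,230,220,350) if n=="side" else (170,170,270,365)
    if len(sys.argv)>3: a=tuple(map(int,sys.argv[3].split(",")))
    im=np.ascontiguousarray(cv2.resize(c["image"][a[0]:a[2],a[1]:a[3],::-1],None,fx=(f:=min(6,780/(a[3]-a[1]),580/(a[2]-a[0]))),fy=f,interpolation=cv2.INTER_CUBIC))
    cv2.drawMarker(im,tuple(int(x) for x in (p[0]-[a[1],a[0]])*f),(0,0,255),0,14,1)
    print(n,"crop origin col,row",a[1],a[0],"scale",f);cv2.imwrite(f"pics/{tag}_{n}.png",im)
E
python3 snap.py s2 side
```

```text
{'time': np.float64(2.7), 'ee_pos': array([ 0.5686, -0.127 ,  0.1347]), 'tcp_rot': array([-107.8736,   89.9437, -105.9024]), 'wrist_force': array([-0.0343, -0.0552, -0.0268]), 'q': array([-1.25624e+01,  8.56800e+00,  5.39400e+00,  8.68292e+01,
       -5.62000e-02, -1.45337e+01])}
side [[289.4 178.7]
 [289.5 175. ]]
side crop origin col,row 230 120 scale 5.8
```

View pics/s2_side.png

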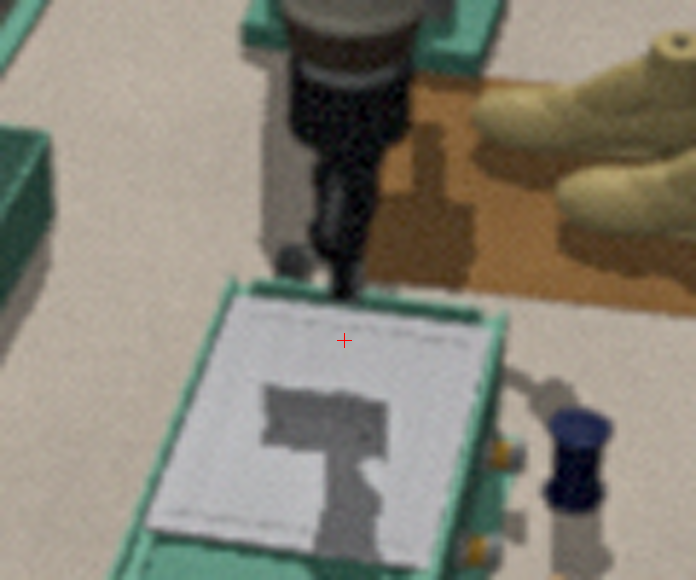

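Call:
jog_arm --deltas '[{"fingers": 0,"x": 0,"y": 0,"z": -10,"twist": 0},{"fingers": 0,"x": 0,"y": 0,"z": -22,"twist": 0},{"fingers": 0,"x": 0,"y": 0,"z": -22,"twist": 0},{"fingers": 0,"x": 0,"y": 0,"z": -22,"twist": 0}]'

```text
time: 3.15
ee_pos: [0.5682, -0.127, 0.112]
tcp_rot: [-156.1, 89.9, -154.1]
wrist_force: [-0.3, -0.3, 0.2]
opening: 0.0001
```

```bash
python3 snap.py s3 side
```

```text
{'time': np.float64(3.15), 'ee_pos': array([ 0.5682, -0.127 ,  0.112 ]), 'tcp_rot': array([-156.0558,   89.9067, -154.0899]), 'wrist_force': array([-0.3072, -0.3411,  0.2491]), 'q': array([-1.25657e+01,  8.61180e+00,  2.93940e+00,  8.44007e+01,
       -5.81000e-02, -1.45317e+01])}
side [[289.4 183.6]
 [289.5 179.9]]
side crop origin col,row 230 120 scale 5.8
```

View pics/s3_side.png

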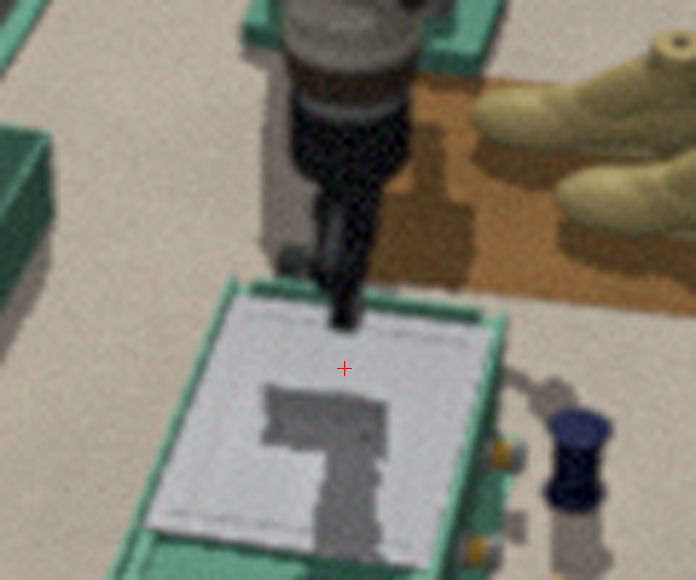

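Call:
jog_arm --deltas '[{"fingers": 0,"x": 0,"y": 0,"z": -4,"twist": 0},{"fingers": 0,"x": 0,"y": 0,"z": -8,"twist": 0},{"fingers": 0,"x": 0,"y": 0,"z": -10,"twist": 0},{"fingers": 0,"x": 0,"y": 0,"z": -10,"twist": 0}]'

```text
time: 3.6
ee_pos: [0.5682, -0.127, 0.1021]
tcp_rot: [-151.6, 89.9, -149.6]
wrist_force: [-0.7, -0.1, -0.4]
opening: -0.0001
```

```bash
python3 snap.py s4 side
```

```text
{'time': np.float64(3.6), 'ee_pos': array([ 0.5682, -0.127 ,  0.1021]), 'tcp_rot': array([-151.6111,   89.9155, -149.6454]), 'wrist_force': array([-0.7481, -0.111 , -0.3957]), 'q': array([-1.25663e+01,  8.66220e+00,  1.90130e+00,  8.33011e+01,
       -5.76000e-02, -1.45319e+01])}
side [[289.3 185.7]
 [289.4 182.1]]
side crop origin col,row 230 120 scale 5.8
```

View pics/s4_side.png

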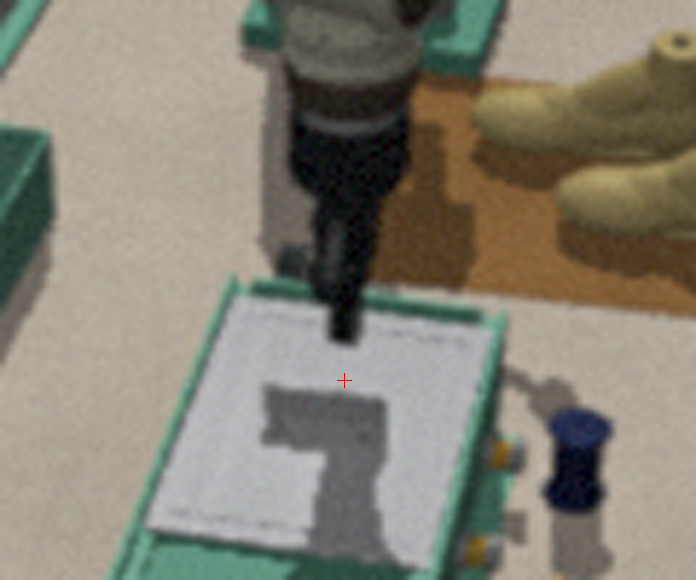

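Call:
jog_arm --deltas '[{"fingers": 0,"x": 0,"y": 0,"z": -4,"twist": 0},{"fingers": 0,"x": 0,"y": 0,"z": -8,"twist": 0},{"fingers": 0,"x": 0,"y": 0,"z": -12,"twist": 0},{"fingers": 0,"x": 0,"y": 0,"z": -12,"twist": 0}]'

```text
time: 4.05
ee_pos: [0.5679, -0.1269, 0.0895]
tcp_rot: [-167.3, 89.9, -165.4]
wrist_force: [-0.5, -0.4, 1.1]
opening: 0.0002
```

```bash
python3 snap.py s5 side
```

```text
{'time': np.float64(4.05), 'ee_pos': array([ 0.5679, -0.1269,  0.0895]), 'tcp_rot': array([-167.3353,   89.8742, -165.3703]), 'wrist_force': array([-0.4822, -0.3923,  1.1122]), 'q': array([-1.25648e+01,  8.77870e+00,  6.41000e-01,  8.19742e+01,
       -5.75000e-02, -1.45297e+01])}
side [[289.3 188.4]
 [289.4 184.8]]
side crop origin col,row 230 120 scale 5.8
```

View pics/s5_side.png

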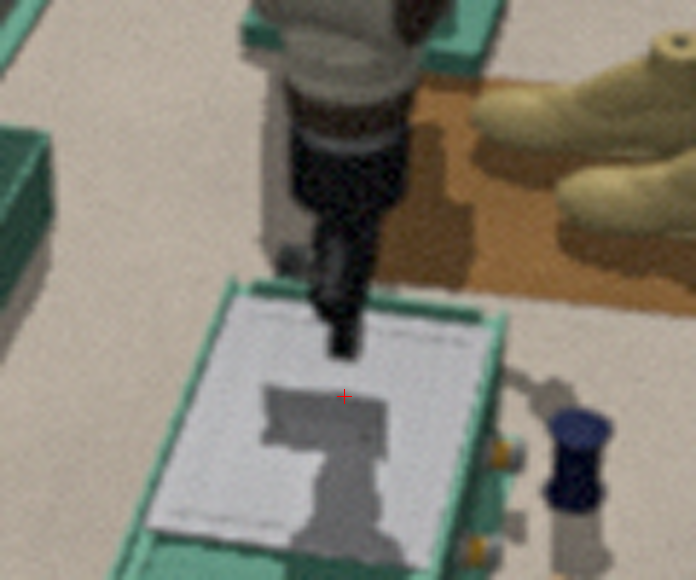

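Call:
jog_arm --deltas '[{"fingers": 0,"x": 0,"y": 0,"z": -4,"twist": 0},{"fingers": 0,"x": 0,"y": 0,"z": -8,"twist": 0},{"fingers": 0,"x": 0,"y": 0,"z": -8,"twist": 0},{"fingers": 0,"x": 0,"y": 0,"z": -8,"twist": 0}]'

```text
time: 4.5
ee_pos: [0.568, -0.1269, 0.0818]
tcp_rot: [-166.0, 89.9, -164.0]
wrist_force: [-0.5, 0.5, -0.4]
opening: -0.0002
```

```bash
python3 snap.py s6 side
```

```text
{'time': np.float64(4.5), 'ee_pos': array([ 0.568 , -0.1269,  0.0818]), 'tcp_rot': array([-166.0155,   89.8852, -164.0478]), 'wrist_force': array([-0.5272,  0.501 , -0.416 ]), 'q': array([-1.25652e+01,  8.86020e+00, -1.20700e-01,  8.11200e+01,
       -5.48000e-02, -1.45328e+01])}
side [[289.3 190. ]
 [289.4 186.4]]
side crop origin col,row 230 120 scale 5.8
```

View pics/s6_side.png

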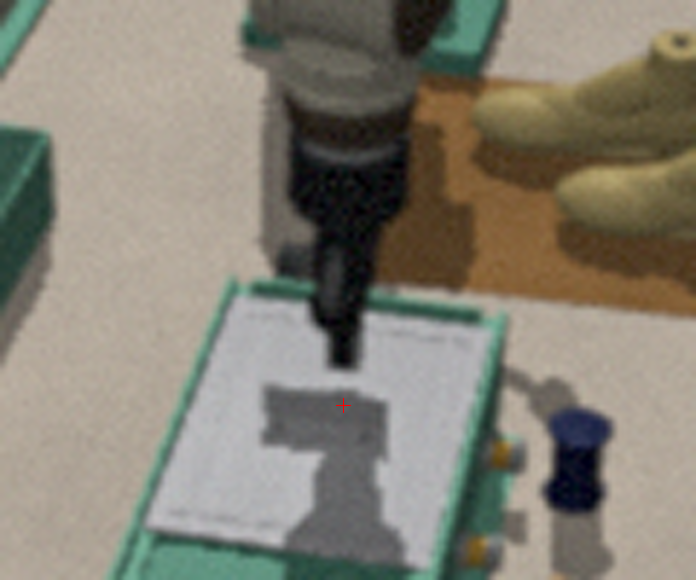

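Call:
jog_arm --deltas '[{"fingers": 0,"x": 0,"y": 10,"z": 0,"twist": 0},{"fingers": 0,"x": -1,"y": 20,"z": 0,"twist": 0},{"fingers": 0,"x": -1,"y": 28,"z": 0,"twist": 0},{"fingers": 0,"x": -1,"y": 35,"z": 0,"twist": 0},{"fingers": 0,"x": -1,"y": 42,"z": 0,"twist": 0},{"fingers": 0,"x": -2,"y": 50,"z": 0,"twist": 0},{"fingers": 0,"x": -2,"y": 60,"z": 0,"twist": 0},{"fingers": 0,"x": -2,"y": 60,"z": 0,"twist": 0}]'

```text
time: 5.35
ee_pos: [0.566, -0.0654, 0.082]
tcp_rot: [164.1, 89.9, 166.1]
wrist_force: [-0.4, 0.6, 1.2]
opening: -0.0001
```

```bash
python3 snap.py s7 side
```

```text
{'time': np.float64(5.35), 'ee_pos': array([ 0.566 , -0.0654,  0.082 ]), 'tcp_rot': array([164.1118,  89.9022, 166.1486]), 'wrist_force': array([-0.4209,  0.5616,  1.1728]), 'q': array([-6.59600e+00,  7.19430e+00, -1.94810e+00,  8.09546e+01,
        1.23000e-02, -8.63290e+00])}
side [[285.9 199.9]
 [286.  196.3]]
side crop origin col,row 230 120 scale 5.8
```

View pics/s7_side.png

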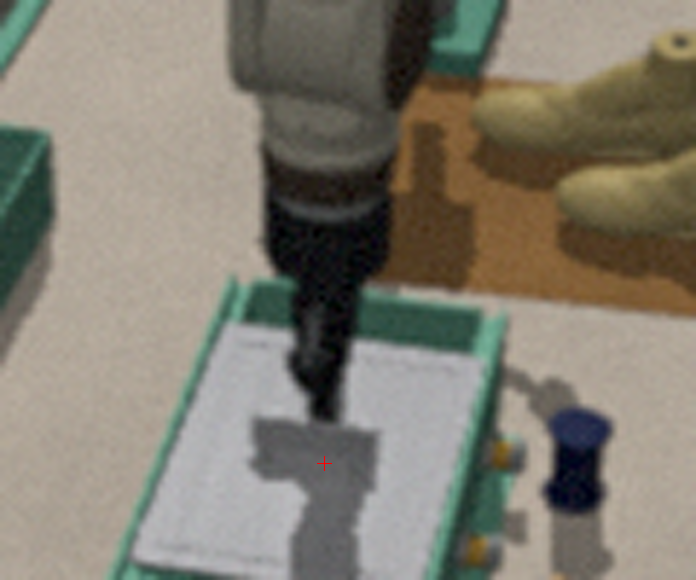

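Call:
jog_arm --deltas '[{"fingers": 0,"x": 0,"y": 10,"z": 0,"twist": 0},{"fingers": 0,"x": -1,"y": 24,"z": 0,"twist": 0},{"fingers": 0,"x": -1,"y": 40,"z": 0,"twist": 0},{"fingers": 0,"x": -2,"y": 56,"z": 0,"twist": 0},{"fingers": 0,"x": -2,"y": 72,"z": 0,"twist": 0},{"fingers": 0,"x": -3,"y": 88,"z": 0,"twist": 0},{"fingers": 0,"x": -3,"y": 104,"z": 0,"twist": 0},{"fingers": 0,"x": -4,"y": 118,"z": 0,"twist": 0},{"fingers": 0,"x": -5,"y": 130,"z": 0,"twist": 0},{"fingers": 0,"x": -5,"y": 138,"z": 0,"twist": 0}]'

```text
time: 6.4
ee_pos: [0.5608, 0.0733, 0.0819]
tcp_rot: [169.9, 89.9, 172.0]
wrist_force: [-0.5, -3.1, -0.1]
opening: 0.0001
```

Call:
jog_arm --deltas '[{"fingers": 0,"x": 0,"y": 8,"z": 0,"twist": 0},{"fingers": 0,"x": 0,"y": 16,"z": 0,"twist": 0},{"fingers": 0,"x": -1,"y": 24,"z": 0,"twist": 0},{"fingers": 0,"x": -1,"y": 32,"z": 0,"twist": 0},{"fingers": 0,"x": -1,"y": 40,"z": 0,"twist": 0},{"fingers": 0,"x": -1,"y": 46,"z": 0,"twist": 0},{"fingers": 0,"x": -1,"y": 46,"z": 0,"twist": 0}]'

```text
time: 7.1
ee_pos: [0.5598, 0.1204, 0.0819]
tcp_rot: [147.6, 89.9, 149.7]
wrist_force: [0.5, -0.2, -1.1]
opening: 0.0002
```

```bash
python3 snap.py s8 side,top 150,210,300,350
```

```text
{'time': np.float64(7.1), 'ee_pos': array([0.5598, 0.1204, 0.0819]), 'tcp_rot': array([147.5684,  89.8652, 149.6997]), 'wrist_force': array([ 0.5047, -0.2296, -1.0686]), 'q': array([12.0946,  7.5783, -1.5378, 80.9834,  0.0909,  9.9631])}
side [[274.7 233.6]
 [274.7 229.9]]
side crop origin col,row 210 150 scale 3.8666666666666667
top [[231.7 218.6]
 [231.  218.3]]
top crop origin col,row 210 150 scale 3.8666666666666667
```

View pics/s8_side.png

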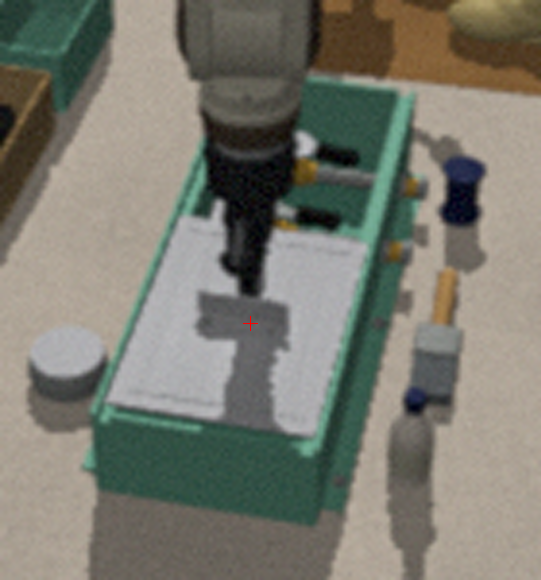

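View pics/s8_top.png

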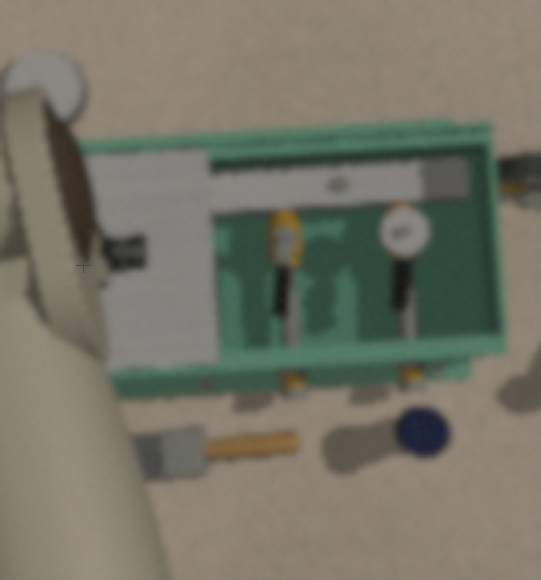

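The tag is on the right-hand valve (about (404,232) in the top crop). The cover still has around 20 mm to go.

Call:
jog_arm --deltas '[{"fingers": 0,"x": 0,"y": 4,"z": 0,"twist": 0},{"fingers": 0,"x": 0,"y": 8,"z": 0,"twist": 0},{"fingers": 0,"x": -1,"y": 12,"z": 0,"twist": 0},{"fingers": 0,"x": -1,"y": 15,"z": 0,"twist": 0},{"fingers": 0,"x": -1,"y": 15,"z": 0,"twist": 0}]'

```text
time: 7.7
ee_pos: [0.5588, 0.1351, 0.0819]
tcp_rot: [153.3, 89.9, 155.4]
wrist_force: [0.4, -3.0, -0.6]
opening: -0.0001
```

Call:
jog_arm --deltas '[{"fingers": 0,"x": 0,"y": 2,"z": 0,"twist": 0},{"fingers": 0,"x": 0,"y": 4,"z": 0,"twist": 0},{"fingers": 0,"x": 0,"y": 5,"z": 0,"twist": 0}]'

```text
time: 8.0
ee_pos: [0.5593, 0.136, 0.0819]
tcp_rot: [-98.7, 89.6, -96.8]
wrist_force: [3.1, -28.7, 1.4]
opening: -0.0004
```

Call:
jog_arm --deltas '[{"fingers": 0,"x": 0,"y": -4,"z": 0,"twist": 0},{"fingers": 0,"x": 0,"y": -12,"z": 0,"twist": 0},{"fingers": 0,"x": 1,"y": -25,"z": 10,"twist": 0},{"fingers": 0,"x": 1,"y": -40,"z": 40,"twist": 0},{"fingers": 0,"x": 0,"y": -60,"z": 80,"twist": 0},{"fingers": 0,"x": -30,"y": -90,"z": 110,"twist": 0},{"fingers": 0,"x": -70,"y": -120,"z": 120,"twist": 0},{"fingers": 0,"x": -110,"y": -150,"z": 120,"twist": 0},{"fingers": 0,"x": -150,"y": -175,"z": 120,"twist": 0},{"fingers": 0,"x": -180,"y": -200,"z": 120,"twist": 0}]'

```text
time: 9.0
ee_pos: [0.3771, -0.0648, 0.203]
tcp_rot: [-84.6, 89.6, -82.6]
wrist_force: [1.4, 0.2, 0.3]
opening: -0.0001
```

```bash
python3 snap.py s9 side,top 150,170,290,350
```

```text
{'time': np.float64(9.0), 'ee_pos': array([ 0.3771, -0.0648,  0.203 ]), 'tcp_rot': array([-84.5593,  89.5977, -82.5829]), 'wrist_force': array([1.4214, 0.2414, 0.2728]), 'q': array([ -9.4434, -18.0509, -11.8861,  96.0481,  -0.385 , -11.4202])}
side [[339.5 181.7]
 [339.9 177.7]]
side crop origin col,row 170 150 scale 4.142857142857143
top [[291.9 277.5]
 [292.1 278. ]]
top crop origin col,row 170 150 scale 4.142857142857143
```

View pics/s9_side.png

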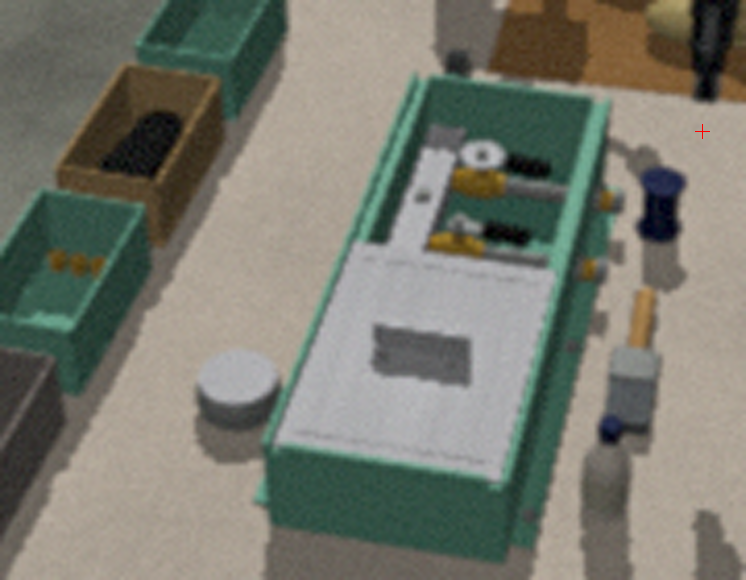

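View pics/s9_top.png

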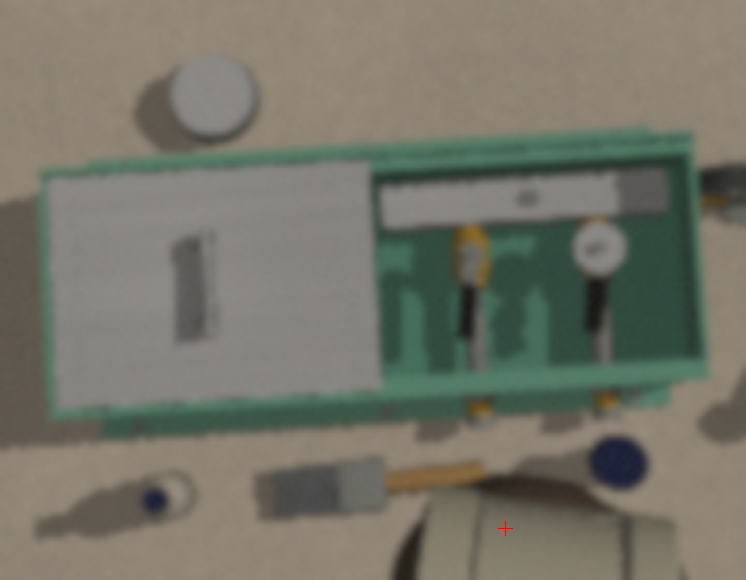

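Run:
```python
from h import *
s=pickle.load(open("s9_side.pkl","rb"));t=pickle.load(open("s9_top.pkl","rb"))
f=lambda p:np.array(p,float)/4.142857+[170,150]-.4
print("tag t",ray(t,f([(600,248)]),.074).round(4),"s",ray(s,f([(484,155)]),.074).round(4))
print("sleeve end t",ray(t,f([(595,332)]),.064).round(4),"s",ray(s,f([(549,168)]),.062).round(4), "start",ray(t,f([(599,280)]),.064).round(4))
print("plain hub t",ray(t,f([(470,250)]),.07).round(4),"end",ray(t,f([(467,338)]),.064).round(4))
print("right wall outer top",ray(t,f([(692,134),(706,375)]),.093).round(4),"left",ray(t,f([(42,172),(52,418)]),.093).round(4))
print("cover corners t",ray(t,f([(372,162),(383,388),(52,410),(46,178)]),.088).round(4))
print("cover corners s",ray(s,f([(360,245),(556,272),(500,480),(275,445)]),.088).round(4))
p=f([(705,98)])
from scipy.optimize import minimize_scalar
for py in(0,-1.3):
  r=minimize_scalar(lambda z:abs(proj(s,[[.3771,-.0648,z]])[0,1]-p[0,1]-py),bounds=(.1,.3),method="bounded");print("tip z",r.x,proj(s,[[.3771,-.0648,r.x]]),p)
```

```text
tag t [[ 0.5815 -0.1451  0.074 ]] s [[ 0.58   -0.1302  0.074 ]]
sleeve end t [[ 0.5173 -0.14    0.064 ]] s [[ 0.5213 -0.1417  0.062 ]] start [[ 0.5576 -0.1444  0.064 ]]
plain hub t [[ 0.583 -0.045  0.07 ]] end [[ 0.5153 -0.0409  0.064 ]]
right wall outer top [[ 0.6652 -0.2165  0.093 ]
 [ 0.4816 -0.2204  0.093 ]] left [[0.6489 0.2791 0.093 ]
 [0.4622 0.2729 0.093 ]]
cover corners t [[0.6508 0.0282 0.088 ]
 [0.4782 0.0237 0.088 ]
 [0.4682 0.2741 0.088 ]
 [0.645  0.2773 0.088 ]]
cover corners s [[0.6484 0.0366 0.088 ]
 [0.4794 0.0284 0.088 ]
 [0.4702 0.2715 0.088 ]
 [0.6443 0.2794 0.088 ]]
tip z 0.22198651049788126 [[340.43245127 173.25523166]] [[339.77241966 173.25517323]]
tip z 0.22743807995344534 [[340.57426391 171.95518058]] [[339.77241966 173.25517323]]
```

Call:
jog_arm --deltas '[{"fingers": 0,"x": 30,"y": -22,"z": 0,"twist": 0},{"fingers": 0,"x": 60,"y": -45,"z": 0,"twist": 0},{"fingers": 0,"x": 95,"y": -70,"z": 0,"twist": 0},{"fingers": 0,"x": 130,"y": -95,"z": 0,"twist": 0},{"fingers": 0,"x": 156,"y": -116,"z": -10,"twist": 0},{"fingers": 0,"x": 156,"y": -116,"z": -40,"twist": 0},{"fingers": 0,"x": 156,"y": -116,"z": -70,"twist": 0},{"fingers": 0,"x": 156,"y": -116,"z": -100,"twist": 0},{"fingers": 0,"x": 156,"y": -116,"z": -115,"twist": 0},{"fingers": 0,"x": 156,"y": -116,"z": -115,"twist": 0}]'

```text
time: 10.1
ee_pos: [0.5319, -0.1815, 0.0871]
tcp_rot: [-101.8, 89.6, -100.0]
wrist_force: [0.5, 0.3, 0.5]
opening: 0.0003
```

```bash
python3 snap.py s10 side,top 150,230,250,350
```

```text
{'time': np.float64(10.1), 'ee_pos': array([ 0.5319, -0.1815,  0.0871]), 'tcp_rot': array([-101.8366,   89.6357, -100.0233]), 'wrist_force': array([0.4726, 0.2617, 0.5088]), 'q': array([-18.6469,   5.9119,  -2.7906,  81.2428,  -0.3602, -20.4604])}
side [[301.7 181.9]
 [301.9 178.4]]
side crop origin col,row 230 150 scale 5.8
top [[326.2 224.8]
 [326.8 224.5]]
top crop origin col,row 230 150 scale 5.8
```

View pics/s10_side.png

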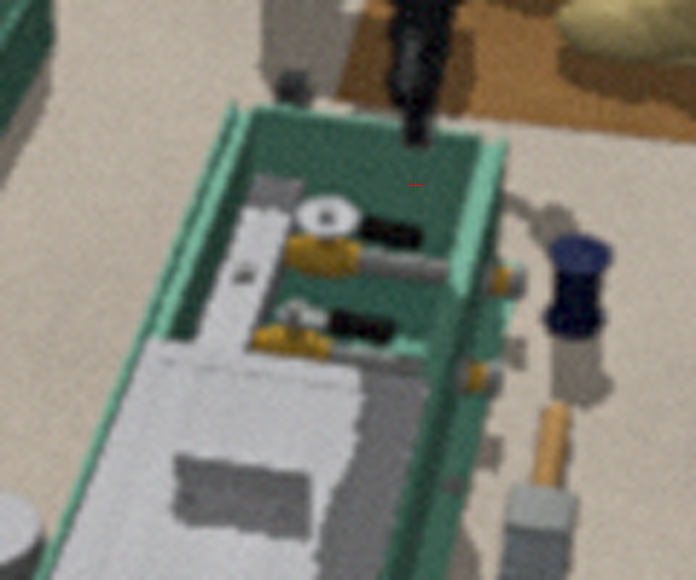

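Call:
jog_arm --deltas '[{"fingers": 0,"x": 5,"y": 0,"z": -12,"twist": 0},{"fingers": 0,"x": 5,"y": 0,"z": -24,"twist": 0},{"fingers": 0,"x": 5,"y": 0,"z": -36,"twist": 0},{"fingers": 0,"x": 5,"y": 0,"z": -45,"twist": 0},{"fingers": 0,"x": 5,"y": 0,"z": -45,"twist": 0},{"fingers": 0,"x": 5,"y": 0,"z": -45,"twist": 0}]'

```text
time: 10.8
ee_pos: [0.5381, -0.1819, 0.0449]
tcp_rot: [-73.3, 89.5, -71.5]
wrist_force: [0.2, 0.5, -0.1]
opening: 0.0001
```

```bash
python3 snap.py s11 side 150,230,250,350
```

```text
{'time': np.float64(10.8), 'ee_pos': array([ 0.5381, -0.1819,  0.0449]), 'tcp_rot': array([-73.277 ,  89.5383, -71.4688]), 'wrist_force': array([ 0.2355,  0.4735, -0.1227]), 'q': array([-18.4826,   7.1898,  -6.0767,  76.4556,  -0.3686, -20.2917])}
side [[299.8 190.2]
 [299.9 186.8]]
side crop origin col,row 230 150 scale 5.8
```

View pics/s11_side.png

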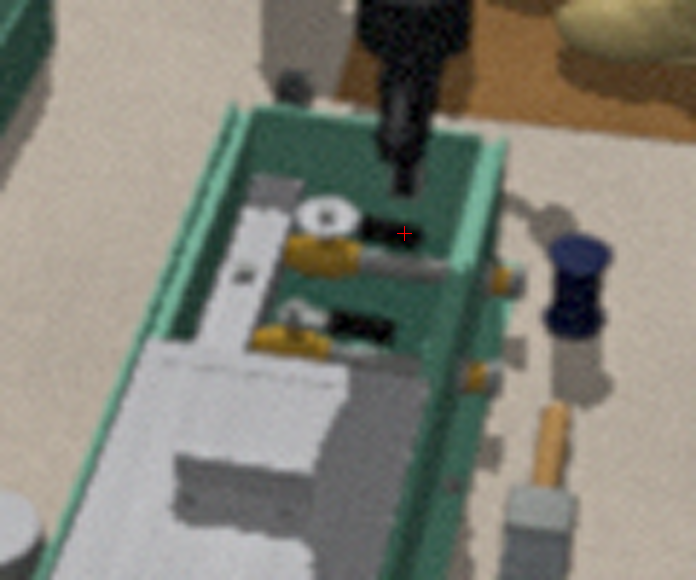

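Call:
jog_arm --deltas '[{"fingers": 0,"x": 0,"y": 0,"z": -3,"twist": 0},{"fingers": 0,"x": 0,"y": 8,"z": -3,"twist": 0},{"fingers": 0,"x": 0,"y": 16,"z": -3,"twist": 0},{"fingers": 0,"x": -2,"y": 22,"z": -3,"twist": 0},{"fingers": 0,"x": -4,"y": 28,"z": -3,"twist": 0},{"fingers": 0,"x": -5,"y": 35,"z": -3,"twist": 0},{"fingers": 0,"x": -5,"y": 41,"z": -3,"twist": 0},{"fingers": 0,"x": -5,"y": 41,"z": -3,"twist": 0}]'

```text
time: 11.65
ee_pos: [0.5344, -0.1411, 0.0442]
tcp_rot: [-59.1, 89.3, -57.3]
wrist_force: [0.0, -2.7, 7.8]
opening: -0.0
```

```bash
python3 snap.py s12 side 150,230,250,350
```

```text
{'time': np.float64(11.65), 'ee_pos': array([ 0.5344, -0.1411,  0.0442]), 'tcp_rot': array([-59.1116,  89.3014, -57.2948]), 'wrist_force': array([ 0.0216, -2.7027,  7.8173]), 'q': array([-14.5301,   4.9011,  -8.6443,  75.9417,  -0.4743, -16.3491])}
side [[298.4 196.9]
 [298.6 193.4]]
side crop origin col,row 230 150 scale 5.8
```

View pics/s12_side.png

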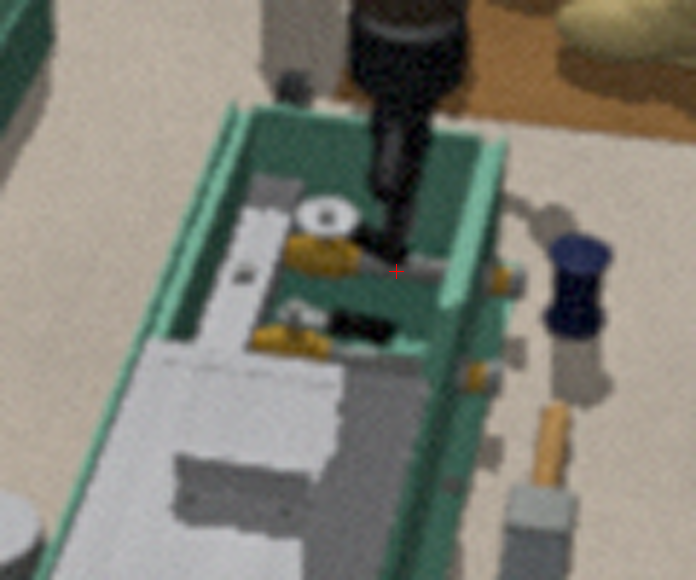

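```bash
python3 snap.py s12b side 170,260,220,330; python3 snap.py s12t top 180,260,250,350
```

```text
{'time': np.float64(11.7), 'ee_pos': array([ 0.5344, -0.1411,  0.0442]), 'tcp_rot': array([-58.1816,  89.3211, -56.3644]), 'wrist_force': array([ 0.2468, -2.3763,  7.7444]), 'q': array([-14.5448,   4.9088,  -8.6384,  75.9468,  -0.4527, -16.364 ])}
side [[298.4 196.9]
 [298.6 193.4]]
side crop origin col,row 260 170 scale 6
{'time': np.float64(11.75), 'ee_pos': array([ 0.5344, -0.1411,  0.0442]), 'tcp_rot': array([-57.4083,  89.3293, -55.5948]), 'wrist_force': array([ 0.4671, -3.3465,  8.157 ]), 'q': array([-14.5505,   4.9109,  -8.6347,  75.9485,  -0.4404, -16.3659])}
top [[312.5 225. ]
 [312.9 224.7]]
top crop origin col,row 260 180 scale 6
```

View pics/s12t_top.png

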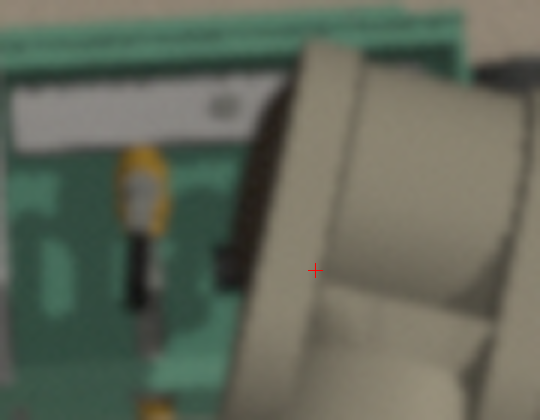

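Run:
```python
from h import *
c=pickle.load(open("s12b_side.pkl","rb"))
im=c["image"][170:215,265:330,::-1]
im=np.clip(im.astype(float)*1.8,0,255).astype(np.uint8)
cv2.imwrite("pics/s12c.png",cv2.resize(im,None,fx=12,fy=12,interpolation=cv2.INTER_CUBIC))
```

```text
(no output)
```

View pics/s12c.png

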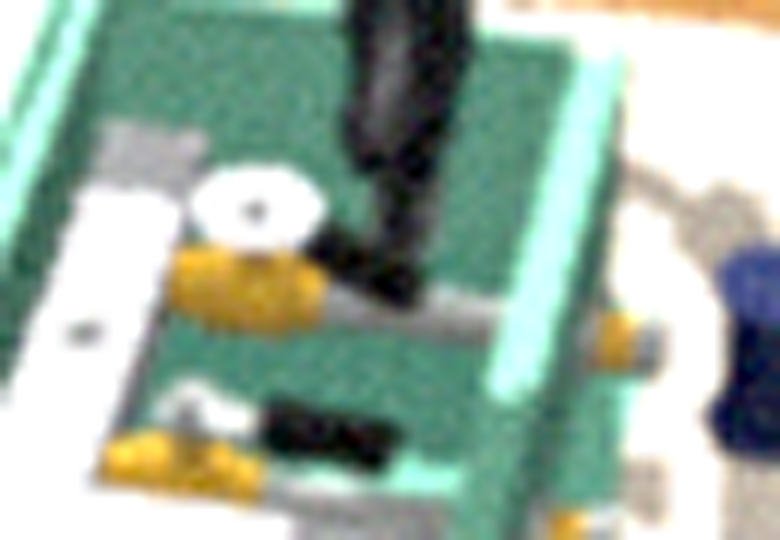

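```bash
cat > lev.py <<'E'
from h import *
A=np.array([.582,-.1455]);ux=np.array([.9994,.034]);uy=np.array([-.034,.9994])
def tip(th,r=66):
    th=np.radians(th);return np.r_[A+r/1000*(-np.cos(th)*ux+np.sin(th)*uy),.062]
E
python3 - <<'E'
from lev import *
c=pickle.load(open("s12b_side.pkl","rb"))
for th in(7,15,20,25,30,40,90):print(th,((proj(c,tip(th))[0]-[265,170])*12).round())
print("finger at z",[(z,((proj(c,[.5344,-.1411,z])[0]-[265,170])*12).round()) for z in(.05,.06,.07)])
E
```

```text
7 [460. 248.]
15 [449. 265.]
20 [441. 275.]
25 [431. 284.]
30 [419. 293.]
40 [393. 308.]
90 [219. 332.]
finger at z [(0.05, array([403., 266.])), (0.06, array([404., 241.])), (0.07, array([405., 217.]))]
```

Call:
jog_arm --deltas '[{"fingers": 0,"x": 0,"y": 0,"z": 3,"twist": 0},{"fingers": 0,"x": 0,"y": 6,"z": 3,"twist": 0},{"fingers": 0,"x": 2,"y": 12,"z": 3,"twist": 0},{"fingers": 0,"x": 4,"y": 18,"z": 3,"twist": 0},{"fingers": 0,"x": 8,"y": 24,"z": 3,"twist": 0},{"fingers": 0,"x": 8,"y": 24,"z": 3,"twist": 0}]'

```text
time: 12.4
ee_pos: [0.542, -0.1171, 0.047]
tcp_rot: [-65.8, 89.3, -64.0]
wrist_force: [-1.7, -5.2, -0.5]
opening: -0.0003
```

```bash
python3 snap.py s13 side 165,265,215,330
```

```text
{'time': np.float64(12.4), 'ee_pos': array([ 0.542 , -0.1171,  0.047 ]), 'tcp_rot': array([-65.7836,  89.3012, -63.9756]), 'wrist_force': array([-1.7154, -5.1799, -0.4622]), 'q': array([-11.8915,   5.1616,  -8.0494,  76.3596,  -0.5513, -13.7015])}
side [[295.1 199.8]
 [295.3 196.3]]
side crop origin col,row 265 165 scale 6
```

View pics/s13_side.png

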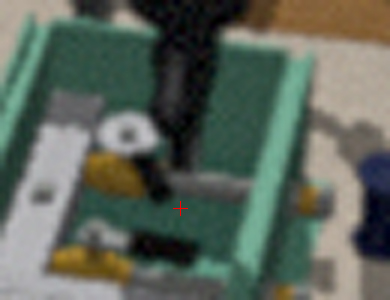

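Call:
jog_arm --deltas '[{"fingers": 0,"x": 4,"y": 5,"z": 0,"twist": 0},{"fingers": 0,"x": 9,"y": 9,"z": 0,"twist": 0},{"fingers": 0,"x": 14,"y": 12,"z": 0,"twist": 0},{"fingers": 0,"x": 17,"y": 14,"z": 0,"twist": 0},{"fingers": 0,"x": 17,"y": 14,"z": 0,"twist": 0}]'

```text
time: 12.95
ee_pos: [0.558, -0.1029, 0.0465]
tcp_rot: [-76.7, 89.3, -74.9]
wrist_force: [-2.6, -2.9, -1.6]
opening: -0.0001
```

```bash
python3 snap.py s14 side 165,265,215,330
```

```text
{'time': np.float64(12.95), 'ee_pos': array([ 0.558 , -0.1029,  0.0465]), 'tcp_rot': array([-76.6796,  89.3374, -74.8595]), 'wrist_force': array([-2.6068, -2.9356, -1.6413]), 'q': array([-10.1269,   7.0692,  -6.0326,  76.6154,  -0.5992, -11.9484])}
side [[290.2 201.5]
 [290.3 198. ]]
side crop origin col,row 265 165 scale 6
```

View pics/s14_side.png

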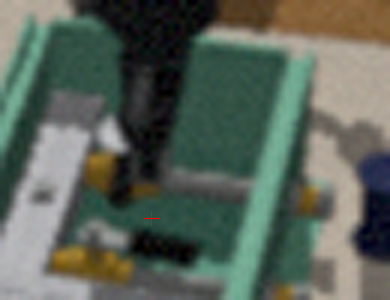

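Call:
jog_arm --deltas '[{"fingers": 0,"x": 3,"y": 0,"z": 0,"twist": 0},{"fingers": 0,"x": 5,"y": 0,"z": 0,"twist": 0},{"fingers": 0,"x": 5,"y": 0,"z": 0,"twist": 0}]'

```text
time: 13.3
ee_pos: [0.5622, -0.102, 0.0464]
tcp_rot: [-82.5, 89.4, -80.6]
wrist_force: [-5.4, 0.5, 1.4]
opening: 0.0
```

Call:
jog_arm --deltas '[{"fingers": 0,"x": 2,"y": 0,"z": 0,"twist": 0},{"fingers": 0,"x": 4,"y": 0,"z": 0,"twist": 0},{"fingers": 0,"x": 4,"y": 0,"z": 0,"twist": 0}]'

```text
time: 13.6
ee_pos: [0.5641, -0.1015, 0.0462]
tcp_rot: [-107.9, 89.5, -106.0]
wrist_force: [-12.4, -0.8, 4.4]
opening: 0.0002
```

Call:
jog_arm --deltas '[{"fingers": 0,"x": 2,"y": 0,"z": 0,"twist": 0},{"fingers": 0,"x": 4,"y": 0,"z": 0,"twist": 0},{"fingers": 0,"x": 4,"y": 0,"z": 0,"twist": 0}]'

```text
time: 13.9
ee_pos: [0.5643, -0.1014, 0.0461]
tcp_rot: [-139.6, 89.2, -137.7]
wrist_force: [-21.4, -2.4, 10.7]
opening: 0.0004
```

```bash
python3 snap.py s15 side 165,265,215,330
```

```text
{'time': np.float64(13.9), 'ee_pos': array([ 0.5643, -0.1014,  0.0461]), 'tcp_rot': array([-139.5576,   89.2292, -137.7136]), 'wrist_force': array([-21.4339,  -2.4077,  10.6663]), 'q': array([ -9.8621,   8.6704,  -4.2924,  77.5103,  -0.6086, -11.7036])}
side [[288.5 201.5]
 [288.6 198. ]]
side crop origin col,row 265 165 scale 6
```

View pics/s15_side.png

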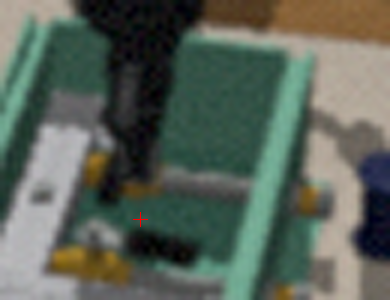

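Call:
jog_arm --deltas '[{"fingers": 0,"x": -5,"y": 0,"z": 0,"twist": 0},{"fingers": 0,"x": -12,"y": -2,"z": 0,"twist": 0},{"fingers": 0,"x": -15,"y": -4,"z": 10,"twist": 0},{"fingers": 0,"x": -16,"y": -5,"z": 40,"twist": 0},{"fingers": 0,"x": -16,"y": -5,"z": 80,"twist": 0},{"fingers": 0,"x": -20,"y": -5,"z": 120,"twist": 0},{"fingers": 0,"x": -55,"y": 0,"z": 150,"twist": 0},{"fingers": 0,"x": -100,"y": 0,"z": 160,"twist": 0},{"fingers": 0,"x": -145,"y": 0,"z": 160,"twist": 0},{"fingers": 0,"x": -190,"y": 0,"z": 160,"twist": 0}]'

```text
time: 14.95
ee_pos: [0.3731, -0.1012, 0.2073]
tcp_rot: [-129.3, 89.3, -127.4]
wrist_force: [-0.3, -0.6, -0.1]
opening: -0.0001
```

```bash
python3 snap.py s16 side,top 150,170,290,350
python3 - <<'E'
from lev import *
c=pickle.load(open("s16_top.pkl","rb"));s=pickle.load(open("s16_side.pkl","rb"))
for th in(75,80,85,90,95):print(th,[((proj(q,tip(th))[0]-[170,150])*4.143).round() for q in(c,s)])
im=c["image"][180:250,270:350,::-1];cv2.imwrite("pics/s16z.png",cv2.resize(np.clip(im*1.4,0,255).astype(np.uint8),None,fx=8,fy=8,interpolation=cv2.INTER_CUBIC))
E
```

```text
{'time': np.float64(14.95), 'ee_pos': array([ 0.3731, -0.1012,  0.2073]), 'tcp_rot': array([-129.3098,   89.3163, -127.4428]), 'wrist_force': array([-0.3248, -0.6062, -0.0533]), 'q': array([-14.6889, -17.0184, -10.6333,  96.6496,  -0.6305, -16.5544])}
side [[342.4 174.8]
 [342.8 170.9]]
side crop origin col,row 170 150 scale 4.142857142857143
top [[304.7 278.7]
 [305.1 279.2]]
top crop origin col,row 170 150 scale 4.142857142857143
75 [array([517., 274.]), array([488., 198.])]
80 [array([515., 267.]), array([482., 198.])]
85 [array([514., 260.]), array([475., 198.])]
90 [array([513., 252.]), array([469., 197.])]
95 [array([513., 245.]), array([463., 196.])]
```

View pics/s16_side.png

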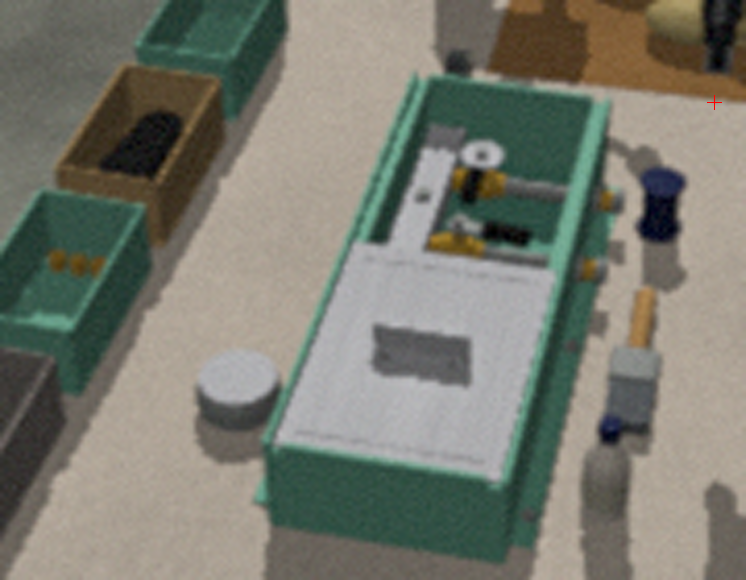

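View pics/s16_top.png

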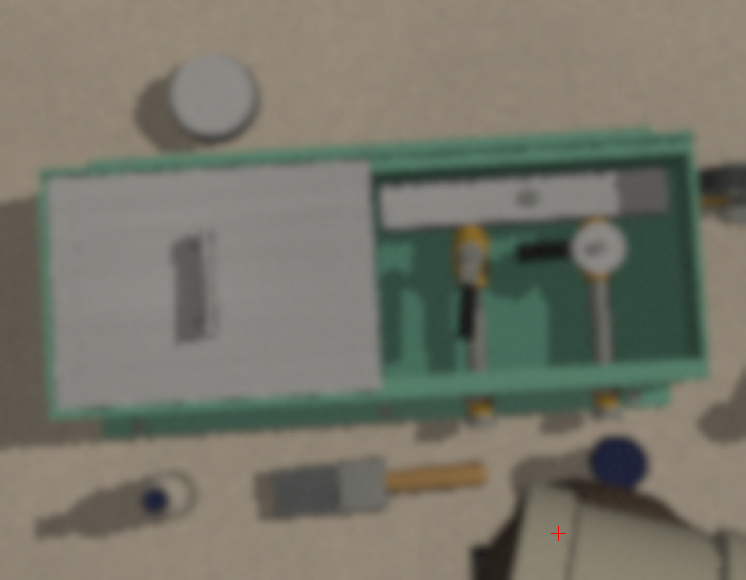

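View pics/s16z.png

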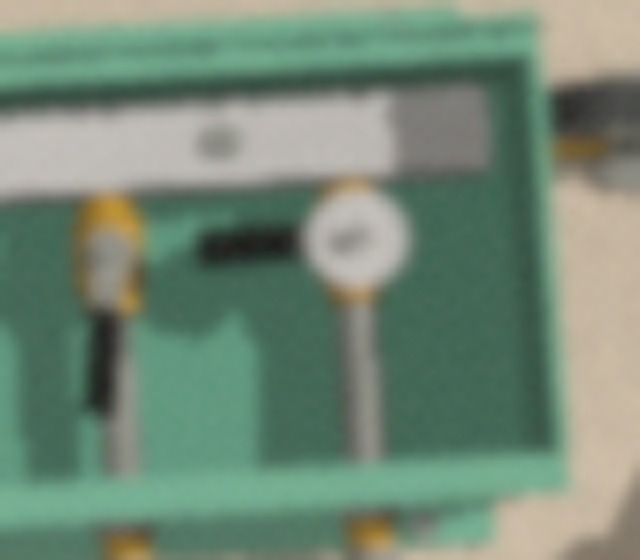

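```bash
python3 -c "
from workcell import bot,ticket
print(ticket.job_done())"
```

```text
the job is handed in; nothing more can be done
None
```

The cover is open against its left stop and the tagged valve is shut. I handed the job in at about 15 s on the robot's clock, with the arm clear of everything; the hand-in reports no verdict.

- **Cover:** I pushed the pull left with the shut fingertips until the arm stalled at 29 N. In the last pictures the cover lies flat in its guides, with its centre at about +122 mm in the box frame.
- **Tagged valve:** It was the right-hand one. I pushed its lever clockwise until it stalled at about 21 N in x. The top view shows the sleeve along the box's +y, within about 1° of 90°.
- **Other things:** In the last pictures the plain lever, bottle, spool, brush and tin look unmoved. I did not check the hammer or the lasts again in the final pictures.

Two checks disagreed with what I expected:
- **Fingertip height:** In the side pictures the shut fingertips looked 30–35 mm higher than the reported TCP height and the 17 mm fingertip length imply. I set the working heights by the pictures and the contact force instead.
- **Upward force on the lever:** The tool felt an upward force of up to about 11 N during the lever push, and I did not find the cause. Lifting 3 mm partway cleared it, but it came back when I pressed against the stop.

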